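Seal the biscuit canister with its hand-pump lid

ROBOT

A 6-joint arm with a two-finger parallel gripper is mounted at the origin on a cart in front of the work surface, level with it; the furniture and walls round the work are solid. World frame = base frame: x ahead of the robot, y to its left, z up, the work surface at z = 0. Lengths are in m, angles in rad, forces in N, time in s.
With the tool pointing down it reaches from about 0.425 to 0.95 m from the base axis. Payload 3.5 kg.
Tool frame: the origin (TCP) lies between the finger pads; the fingertips stand 14 mm ahead of it and the grasp point (between the pads) lies 5 mm behind it; z points along the fingers, y is the line along which they close (so a half turn about z gives the same grasp; the last joint's range is limited). The gripper opens to 85 mm and grips with 20 to 120 N. Pads are 22 mm wide; open, the fingers measure 114 mm over their backs; the gripper's body (76 mm by 85 mm) begins 54 mm behind the grasp point. The pads swing forward as they close: fully open they stand 13 mm farther back than shut.
Start: joints at [1.061, 0.286, 1.577, -0, 1.279, -0.15], TCP at [0.238, 0.632, 0.245] pointing down, gripper open.
Joint ranges: [-2.77, 2.77], [-0.9, 2.22], [0.21, 2.48], [-1.53, 4.67], [0.24, 2.81], [-2.84, 2.84]. Speed limits (rad/s): [2.79, 2.79, 3.14, 3.14, 3.14, 3.14].

INTERFACE

Orientations are given as a unit quaternion [x, y, z, w].
In Python, from plant import * gives the robot as it stands.
- The arm moves only by the tool step_arm, never from a script. Its argument "commands" is a list of rows, each an object of numbers: "gripper": the gripper's target within -1 to 1 (shut at 1, half-way at 0, fully open at -1); "x", "y", "z": the shift along the tool's x, y, z in mm; "spin": the turn about the tool's z in degrees. A call has exactly 10 rows; each row shifts and turns the commanded pose from where the row before left it, along the tool's axes as they then stand; what a row does not reach is not made up. A row lasts 1/10 s, in which the tool goes at most 50 mm and 8.59 degrees, less where a joint would pass 70% of its speed; a pose out of reach is approached as far as the arm can. A call with a gripper value outside its range is refused whole. The fingers move at their own pace and stop on an object; "force" is the grip in N (left out, the last holds). Time passes only in rows, so rows that do not move let the fingers close, or fill a call up. It gives the time, the measured TCP pose, the force, the opening and the grip force at its end, in the units of the state.
- get_state(): the state, without advancing time (a new reading comes with each control period).
- read_camera(name): name is "scene" or "top" or "wrist"; returns a dict with "color" (400x640x3 uint8, red, green, blue), "z_map" (400x640 float32, m along the optical axis (not along the pixel's ray), 0 where there is no reading), "fx", "fy", "cx", "cy" (pixels), "eye" and "attitude" of the camera in the world; the wrist camera has in their place "mount" (4x4, takes a point from camera to tool coordinates, whose origin is the TCP and whose axes are the flange's). Camera axes: x right, y up, looking along -z (the intrinsics and any distortion apply to the point x, -y, -z); pixel columns grow to the right and rows downward; lengths in m; the calibration is good to about 2 mm. A picture is of the moment at which its call begins: read the wrist's pose just before it.
- sign_off(): hands the job in; it is judged then, once.
The state is a dict: "time": time; "qpos": joint angles; "dq": joint speeds; "joint_efforts": joint torques, N m; "eef_pos": TCP position; "tcp_rot": TCP orientation; "contact_force": force on the tool from outside, world axes, zero at the start; "wrist_torque": the same for the moment, N m; "opening": opening from 0.0 (shut) to 1.0 (fully open); "finger_force": force on a finger pad.
Only numpy, scipy, OpenCV 4.12 (cv2) and the standard library are available. Lean on these libraries where they do the work, as an engineer would, in place of code of your own. Each camera call takes 0.05 s, during which the arm holds its last target. There are 200 camera calls.

TASK

Keep the biscuits crisp: take the pump lid off its sloping stand by its red pump knob and set it gently, level and fully home, on the clear biscuit canister. Then pump it twice: push the red knob all the way down to its stop and let it rise fully again each time. Leave the canister upright about where it stands, the lid on it and the pump up, and do not disturb the other things on the board.

Things in the scene. Friction and masses are not known exactly. Their poses are not given: they have to be found in the camera images.
- lid: Grey round lid, 120 mm across, with a hand pump; about 0.2 kg. Origin: centre of the flange's underside (rests on the canister rim); z along the pump, out of the top. Below: plug 93 mm across, 12 deep, bevelled to 84. Flange 9 thick; collar 52 across up to 16 above the origin. At first it lies on the stand, z leaning 30 degrees from vertical to the stand's -x side (about towards the robot).
- plunger_top (a point): Centre of the flat top of the red pump knob, on the lid's axis, 66 mm above the lid's origin when up; moves with the knob. The knob is a cylinder 40 mm across and 26 high (40 to 66 mm above the lid's origin), good to grasp across; below it a thin steel stem leaves 24 mm between knob and collar. z as the lid's.
- plunger (a joint): Travel of the pump knob into the lid, m: 0 up, 0.022 fully down at its stop. A spring pushes it up: about 3 N to start moving it, 7.6 N at the stop; it rises by itself when let go. It bears the lid's weight when the lid is lifted by the knob.
- canister: Clear plastic canister, open on top, biscuits in its lower half; loose, about 0.5 kg. 112 mm across, 105 tall, wall 4 (mouth 104 across). Origin: centre of its underside; z up. The lid is fully home when its origin is on the canister's axis, 105 mm above the canister's origin. Stands left or right of the stand.
- lid_stand: Fixed wooden stand, 117 x 115 mm, about 95 tall; its panel slopes 30 degrees and faces the stand's -x side and up. Two steel pins at the panel's lower edge, 29 mm long, keep the lid from sliding off. Origin: centre of its underside; z up. The lid lifts straight off along its own z axis.
- biscuit_pack: Clear stand-up pack of biscuits, 48 x 108 mm, 89 mm tall, standing loose at the front left of the board; not to be disturbed. Origin: centre of its underside.
- mug: Drip-glaze tea mug, 118 x 82 mm with its handle, 98 mm tall, standing loose at the front right of the board; not to be disturbed. Origin: centre of its underside.
- violet_carton: Small flat violet and orange carton, 92 x 55 mm, 40 mm tall, standing loose at the front middle of the board; not to be disturbed. Origin: centre of its underside.

How it is judged:
On the way, in this order (a step that is already met when the one before it is completed fails the run):
1. the lid sits level and fully home on the canister, its pump up (horizontal distance between lid and canister below 0.008 m and z of lid in the frame of canister between 0.101 and 0.109 m and angle between the z axis of lid and the z axis of canister, either way round below 0.06 rad and value of joint plunger below 0.006 m), for 0.15 s.
2. the pump knob is pushed down to its stop, lid on the canister (horizontal distance between lid and canister below 0.008 m and z of lid in the frame of canister between 0.101 and 0.109 m and angle between the z axis of lid and the z axis of canister, either way round below 0.06 rad and value of joint plunger above 0.0195 m), for 0.1 s.
3. the knob has risen again (horizontal distance between lid and canister below 0.008 m and z of lid in the frame of canister between 0.101 and 0.109 m and angle between the z axis of lid and the z axis of canister, either way round below 0.06 rad and value of joint plunger below 0.003 m), for 0.1 s.
4. the knob is pushed down to its stop a second time (all of step 2), for 0.1 s.
At the end, for the whole second after the job is handed in: the lid rests on the canister (centred within 8 mm, within 4 mm of fully home, level with it within 0.06 rad), the pump knob is up (within 3 mm), and the canister stands upright and at rest on the board within 60 mm of where it stood (all of step 3 and angle between canister's own z axis and vertical below 0.06 rad and height (world z) of canister between 0.01 and 0.022 m and distance of canister from where it was at the start of the episode below 0.06 m and linear speed of each of canister, lid below 0.02 m/s); the robot touches nothing.
It fails at once if the lid is dropped instead of set down (moving faster than 0.5 m/s out of the fingers) (linear speed of lid above 0.5 m/s and contact force between the fingers and lid below 0.2 N).
It fails at once if the canister is tipped more than 20 degrees (angle between canister's own z axis and vertical above 0.35 rad).
It fails at once if one of the other things on the board is moved by more than 30 mm or knocked over (distance of any of biscuit_pack, mug, violet_carton from where it was at the start of the episode above 0.03 m or angle between any of biscuit_pack, mug, violet_carton's own z axis and vertical above 0.4 rad).
It also fails if it takes over 58 s, if anything falls off the work surface, if the arm or the gripper's body presses on something with over 40 N, if the wrist force passes 120 N, or if a joint passes its speed limit or range.

## Working session

There is one attempt and no reset: what is moved stays moved. The work goes in short steps, Python scripts to look and compute and a tool call to move; the robot and the scene stay as the last step left them, time stands still between calls to the robot, and variables do not carry over. Pictures are saved under pics/ and viewed, at most 10 in all, crops included, and the job is handed in when it is done.

Besides the shell and the picture viewer there is one more tool, called after "Emit:" as name([rows], argument=value, ...), one row to a line, values as JSON. step_arm: Moves the arm, as the interface text tells. Its arguments: {"type":"object","properties":{"commands":{"type":"array"},"force":{"type":"number"}},"required":["commands"]}

```bash
mkdir -p pics
cat > h.py <<'E'
from plant import *
import numpy as np, cv2
from scipy.spatial.transform import Rotation as R
def cam(n):
    s=get_state(); c=read_camera(n); c['s']=s; np.save(f'{n}.npy',c,allow_pickle=True); return c
def pose(c):
    if 'eye' in c:
        A=np.array(c['attitude'],float)
        Rm=A if A.shape==(3,3) else R.from_quat(A).as_matrix()
        return Rm,np.array(c['eye'],float)
    s=c['s'];T=np.eye(4);T[:3,:3]=R.from_quat(s['tcp_rot']).as_matrix();T[:3,3]=s['eef_pos'];T=T@np.array(c['mount']);return T[:3,:3],T[:3,3]
def cloud(c):
    z=c['z_map'];v,u=np.mgrid[:z.shape[0],:z.shape[1]]
    P=np.stack([(u-c['cx'])/c['fx']*z,-(v-c['cy'])/c['fy']*z,-z],-1)
    Rm,t=pose(c);return P@Rm.T+t
def save(c,n): cv2.imwrite(f'pics/{n}.png',c['color'][:,:,::-1])
E
ls
python3 - <<'E'
from h import *
s=get_state();print(s)
for n in('scene','top'):
    c=cam(n);save(c,n);print({k:v for k,v in c.items() if k not in('color','z_map','s')},(c['z_map']>0).mean())
E
```

```text
h.py
pics
{'time': 0.0, 'qpos': array([ 1.06099825e+00,  2.87182700e-01,  1.57821894e+00,  6.10027541e-06,
        1.27856039e+00, -1.49990501e-01]), 'dq': array([ 2.30252706e-04, -2.28003291e-05,  1.16263758e-03, -7.89252616e-04,
       -4.34352354e-04, -4.49183506e-04]), 'joint_efforts': array([-4.45553105e-04, -4.06003439e+01, -2.92617470e+01, -2.36798314e-04,
        6.00311992e-03,  7.81475194e-06]), 'eef_pos': array([0.23731644, 0.63123103, 0.24391306]), 'tcp_rot': array([ 1.78935660e-01,  9.83860064e-01, -1.11986270e-03, -3.86534753e-04]), 'contact_force': array([ 0.26452211,  0.92147455, -0.55844654]), 'wrist_torque': array([ 0.00166954,  0.02819467, -0.00395043]), 'finger_force': 0.0, 'opening': 1.0012241832919253}
{'fx': 364.23608018269226, 'fy': 364.23608018269226, 'cx': 312.7460628910815, 'cy': 196.17380575256382, 'eye': array([0.09738232, 0.61377296, 0.47749475]), 'attitude': array([-0.15890094,  0.5157178 ,  0.80414243, -0.24928016])} 0.922765625
{'fx': 468.24410735181664, 'fy': 468.24410735181664, 'cx': 329.8066042174477, 'cy': 198.11035006775967, 'eye': array([ 0.40880783, -0.05601552,  1.1448495 ]), 'attitude': array([-0.04311147,  0.02654062,  0.71414191, -0.69816784])} 0.99588671875
```

View pics/scene.png

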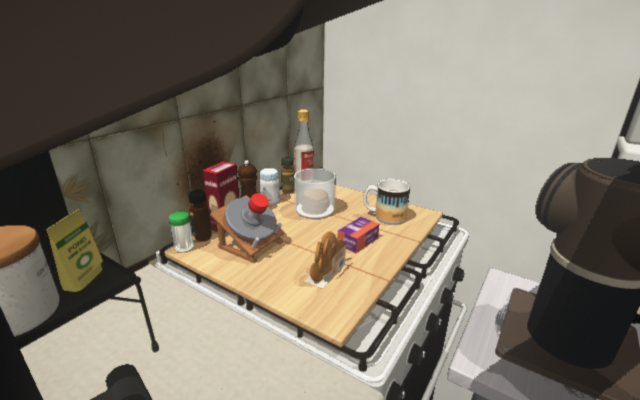

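View pics/top.png

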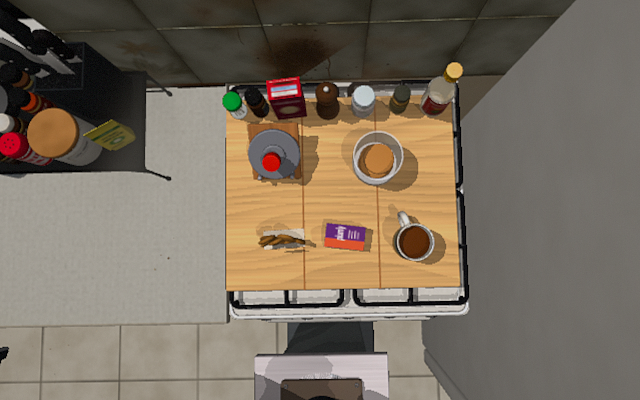

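The scene view shows the lid with its red knob at (258,203) and the canister at (315,192). In the top view the knob is at (271,161), the lid disc at (274,155) and the canister rim at (378,158), to the right of the stand.

```bash
cat > m.py <<'E'
from h import *
def load(n): return np.load(f'{n}.npy',allow_pickle=True).item()
for n,(r0,r1,c0,c1) in dict(top=(130,190,240,310),scene=(185,250,215,285)).items():
    c=load(n);P=cloud(c);hsv=cv2.cvtColor(c['color'],cv2.COLOR_RGB2HSV)
    box=np.zeros((400,640),bool);box[r0:r1,c0:c1]=1
    red=box&((hsv[...,0]<5)|(hsv[...,0]>174))&(hsv[...,1]>190)&(hsv[...,2]>60)
    K=P[red];K=K[np.abs(K-np.median(K,0)).max(1)<.04]
    print(n,'red',len(K),K.mean(0),K.min(0),K.max(0))
    g=box&(hsv[...,1]<50)
    G=P[g];G=G[(G[:,2]>.03)&(G[:,2]<.16)]
    best=None;rng=np.random.default_rng(0)
    for _ in range(800):
        a=G[rng.choice(len(G),3,0)];nn=np.cross(a[1]-a[0],a[2]-a[0]);nn/=np.linalg.norm(nn)+1e-12
        i=np.abs((G-a[0])@nn)<.002
        if best is None or i.sum()>best.sum():best=i
    Q=G[best];m=Q.mean(0);nn=np.linalg.svd(Q-m)[2][2];nn*=np.sign(nn[2])
    print(' flange plane n',nn,'tilt',np.degrees(np.arccos(nn[2])),'azim',np.degrees(np.arctan2(nn[1],nn[0])),len(Q),len(G))
    # circle fit in-plane: outer boundary
    e1=np.cross([0,0,1.],nn);e1/=np.linalg.norm(e1);e2=np.cross(nn,e1)
    uv=np.stack([(Q-m)@e1,(Q-m)@e2],1);(x,y),r=cv2.minEnclosingCircle((uv*1000).astype(np.float32))
    ctr=m+e1*x/1000+e2*y/1000;print(' flange top centre',ctr,'r',r)
    kn=K-ctr;print(' knob heights over flange top',np.percentile(kn@nn,[2,50,98]))
    T=K[(kn@nn)>np.percentile(kn@nn,98)-.004];print(' knob top c',T.mean(0),len(T))
    print(' pred knob top',ctr+nn*.057)
    b=P[250:280,320:380] if n=='top' else P[290:300,290:320]
    print(' board z',np.median(b[...,2]))
c=load('top');P=cloud(c)
q=P[125:190,345:410].reshape(-1,3);q=q[(q[:,2]>.09)&(q[:,2]<.14)]
print('can pts',len(q),np.percentile(q[:,2],[5,50,95]))
(x,y),r=cv2.minEnclosingCircle((q[:,:2]*1000).astype(np.float32));print('can',x,y,r)
for nm,(r0,r1,c0,c1) in dict(pack=(222,256,250,315),carton=(218,252,320,368),mug=(208,265,390,440),redbox=(70,120,262,306)).items():
    q=P[r0:r1,c0:c1].reshape(-1,3);q=q[(q[:,2]>.03)];print(nm,q.min(0),q.max(0))
E
python3 m.py
```

```text
top red 271 [0.59089961 0.09209461 0.14474251] [0.57154415 0.07436739 0.12565117] [0.61366942 0.11228431 0.15595789]
 flange plane n [-0.49788474 -0.00877581  0.86719881] tilt 29.86526327317672 azim -178.9901978512216 1048 1737
 flange top centre [0.61271326 0.09560018 0.09421317] r 62.879573822021484
 knob heights over flange top [0.03869534 0.05651922 0.06029213]
 knob top c [0.58767133 0.09346877 0.14654509] 143
 pred knob top [0.58433383 0.09509996 0.14364351]
 board z 0.016188152144566037
scene red 187 [0.59001621 0.10043837 0.14314495] [0.57446786 0.08031445 0.12897313] [0.60617057 0.11577291 0.15431549]
 flange plane n [-0.50444265 -0.00255636  0.86344141] tilt 30.294791271158672 azim -179.70964563975795 1062 1767
 flange top centre [0.61397314 0.09886371 0.09279515] r 64.71934509277344
 knob heights over flange top [0.04458179 0.0566035  0.05878154]
 knob top c [0.5896517  0.09774795 0.14446891] 153
 pred knob top [0.58521991 0.098718   0.14201131]
 board z 0.01593089587977098
can pts 527 [0.09331481 0.1183145  0.12309967]
can 602.7429809570312 -140.51031494140625 56.239627838134766
pack [ 0.40649229 -0.05601552  0.0420812 ] [0.43405791 0.13522157 1.1448495 ]
carton [ 0.39467427 -0.1117018   0.05012952] [ 0.45887784 -0.01579935  1.1448495 ]
mug [ 0.37110262 -0.25631028  0.03054191] [ 0.48165011 -0.05601552  1.1448495 ]
redbox [ 0.40880783 -0.05601552  0.03000363] [0.83335133 0.12942093 1.1448495 ]
```

Emit:
step_arm([
  {"gripper": -1,"spin": -7},
  {"gripper": -1,"spin": -7},
  {"gripper": -1,"spin": -6.6},
  {"gripper": -1,"x": -26,"y": -39},
  {"gripper": -1,"x": -26,"y": -39},
  {"gripper": -1,"x": -26,"y": -39},
  {"gripper": -1,"x": -26,"y": -39},
  {"gripper": -1,"x": -26,"y": -39},
  {"gripper": -1,"x": -26,"y": -39},
  {"gripper": -1,"x": -26,"y": -39},
], force=20)

```text
invalid input
```

Emit:
step_arm([
  {"gripper": -1,"x": 0,"y": 0,"z": 0,"spin": -7},
  {"gripper": -1,"x": 0,"y": 0,"z": 0,"spin": -7},
  {"gripper": -1,"x": 0,"y": 0,"z": 0,"spin": -6.6},
  {"gripper": -1,"x": -26,"y": -39,"z": 0,"spin": 0},
  {"gripper": -1,"x": -26,"y": -39,"z": 0,"spin": 0},
  {"gripper": -1,"x": -26,"y": -39,"z": 0,"spin": 0},
  {"gripper": -1,"x": -26,"y": -39,"z": 0,"spin": 0},
  {"gripper": -1,"x": -26,"y": -39,"z": 0,"spin": 0},
  {"gripper": -1,"x": -26,"y": -39,"z": 0,"spin": 0},
  {"gripper": -1,"x": -26,"y": -39,"z": 0,"spin": 0},
], force=20)

```text
time: 1.1
eef_pos: [0.42, 0.3569, 0.2449]
tcp_rot: [0.0, 1.0, -0.0, -0.0]
contact_force: [0.9, 0.1, -0.7]
opening: 1.0
finger_force: 0.0
```

Emit:
step_arm([
  {"gripper": -1,"x": -25,"y": -37.5,"z": 0,"spin": 0},
  {"gripper": -1,"x": -25,"y": -37.5,"z": 0,"spin": 0},
  {"gripper": -1,"x": -25,"y": -37.5,"z": 0,"spin": 0},
  {"gripper": -1,"x": -25,"y": -37.5,"z": 0,"spin": 0},
  {"gripper": -1,"x": -25,"y": -37.5,"z": 0,"spin": 0},
  {"gripper": -1,"x": -25,"y": -37.5,"z": 0,"spin": 0},
  {"gripper": -1,"x": -22,"y": -35,"z": 0,"spin": 0},
  {"gripper": -1,"x": 0,"y": 0,"z": 0,"spin": 0},
  {"gripper": -1,"x": 0,"y": 0,"z": 0,"spin": 0},
  {"gripper": -1,"x": 0,"y": 0,"z": 0,"spin": 0},
])

```text
time: 2.1
eef_pos: [0.5908, 0.0995, 0.2448]
tcp_rot: [-0.0, 1.0, 0.0, -0.001]
contact_force: [0.3, 0.6, 0.5]
opening: 0.998
finger_force: 0.0
```

Run:
```python
from h import *
c=cam('wrist');save(c,'wrist1');P=cloud(c);hsv=cv2.cvtColor(c['color'],cv2.COLOR_RGB2HSV)
print(c['s']['eef_pos'])
red=((hsv[...,0]<5)|(hsv[...,0]>174))&(hsv[...,1]>190)&(hsv[...,2]>60)
K=P[red];K=K[(abs(K[:,0]-.59)<.05)&(abs(K[:,1]-.096)<.05)&(K[:,2]>.1)]
print(len(K),K.mean(0),K.min(0),K.max(0))
nn=np.array([-.5,-.005,.866]);h=K@nn;T=K[h>np.percentile(h,98)-.004];print('top',T.mean(0),(T.min(0)+T.max(0))/2)
```

```text
[0.5907525  0.09953327 0.24482632]
2113 [0.58972677 0.09402738 0.14526034] [0.57265985 0.07523817 0.13508514] [0.61038457 0.112262   0.15462012]
top [0.58930122 0.09395685 0.14517639] [0.58935362 0.09375009 0.14485263]
```

View pics/wrist1.png

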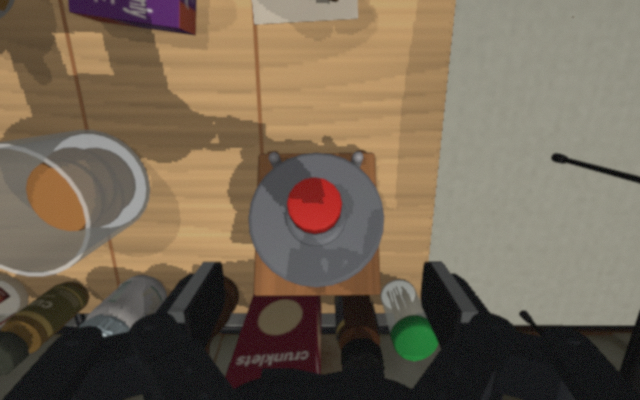

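Wrist view: the knob is at (315,205) between the finger line, with the canister at (70,200). The knob top measures (0.589, 0.094, 0.145), which agrees with the other cameras.

Emit:
step_arm([
  {"gripper": -1,"x": -5,"y": -5.5,"z": 30,"spin": 0},
  {"gripper": -1,"x": 0,"y": 0,"z": 40,"spin": 0},
  {"gripper": -1,"x": 0,"y": 0,"z": 30,"spin": 0},
  {"gripper": -1,"x": 0,"y": 0,"z": 18,"spin": 0},
  {"gripper": 1,"x": 0,"y": 0,"z": 0,"spin": 0},
  {"gripper": 1,"x": 0,"y": 0,"z": 0,"spin": 0},
  {"gripper": 1,"x": 0,"y": 0,"z": 0,"spin": 0},
  {"gripper": 1,"x": 0,"y": 0,"z": 0,"spin": 0},
  {"gripper": 1,"x": 0,"y": 0,"z": 0,"spin": 0},
  {"gripper": 1,"x": 0,"y": 0,"z": 0,"spin": 0},
], force=20)

```text
time: 3.15
eef_pos: [0.5976, 0.0934, 0.1291]
tcp_rot: [0.0, 1.0, 0.0, 0.002]
contact_force: [-0.3, 1.5, 3.9]
opening: 0.461
finger_force: 24.0
```

Emit:
step_arm([
  {"gripper": 1,"x": 3,"y": 0,"z": -5,"spin": 0},
  {"gripper": 1,"x": 4,"y": 0,"z": -7,"spin": 0},
  {"gripper": 1,"x": 4,"y": 0,"z": -7,"spin": 0},
  {"gripper": 1,"x": 4,"y": 0,"z": -7,"spin": 0},
  {"gripper": 1,"x": 5,"y": 0,"z": -9,"spin": 0},
  {"gripper": 1,"x": 5,"y": 0,"z": -9,"spin": 0},
  {"gripper": 1,"x": 0,"y": 0,"z": -20,"spin": 0},
  {"gripper": 1,"x": 0,"y": 0,"z": -30,"spin": 0},
  {"gripper": 1,"x": 0,"y": 0,"z": -30,"spin": 0},
  {"gripper": 1,"x": 0,"y": 0,"z": -20,"spin": 0},
])

```text
time: 4.15
eef_pos: [0.5717, 0.0931, 0.2746]
tcp_rot: [0.0, 1.0, -0.0, 0.002]
contact_force: [0.6, 0.4, -1.5]
opening: 0.458
finger_force: 23.5
```

Run:
```python
from h import *
c=cam('scene');save(c,'scene2');print(c['s']['eef_pos'],c['s']['finger_force'])
w=cam('wrist');cv2.imwrite('pics/sw2.png',np.hstack([c['color'][100:300,150:450],w['color'][::2,::2][:200]])[:,:,::-1])
```

```text
[0.57167082 0.09313628 0.27461455] 23.511347472667694
```

View pics/sw2.png

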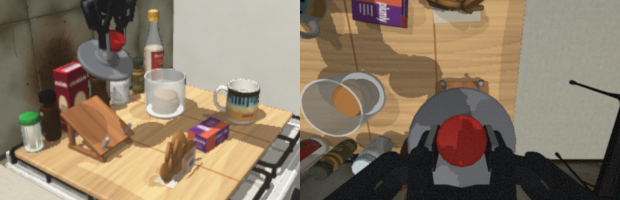

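The lid is off the stand and held by the knob, and the stand is empty. Next I measure its tilt in the fingers.

```bash
cat > tilt.py <<'E'
from h import *
import sys
def tilt(c=None):
    c=c if c is not None else cam('wrist');P=cloud(c);s=c['s'];hsv=cv2.cvtColor(c['color'],cv2.COLOR_RGB2HSV)
    d=P-s['eef_pos'];g=(hsv[...,1]<60)&(np.hypot(d[...,0],d[...,1])<.10)&(d[...,2]<-.015)&(d[...,2]>-.10)
    G=P[g];best=None;rng=np.random.default_rng(0)
    for _ in range(600):
        a=G[rng.choice(len(G),3,0)];n=np.cross(a[1]-a[0],a[2]-a[0]);n/=np.linalg.norm(n)+1e-12
        i=np.abs((G-a[0])@n)<.0015
        if best is None or i.sum()>best.sum():best=i
    Q=G[best];m=Q.mean(0);n=np.linalg.svd(Q-m,full_matrices=False)[2][2];n*=np.sign(n[2])
    e1=np.cross(n,[0,1.,0]);e1/=np.linalg.norm(e1);e2=np.cross(n,e1)
    uv=np.stack([(Q-m)@e1,(Q-m)@e2],1)
    # circle from outer boundary: max radius per angle, radius known to be 60mm
    from scipy.optimize import least_squares
    k=cv2.convexHull((uv*1000).astype(np.float32))[:,0]/1000
    f=least_squares(lambda p:np.hypot(k[:,0]-p[0],k[:,1]-p[1])-.06,[0,0],loss='soft_l1',f_scale=.001)
    C=m+e1*f.x[0]+e2*f.x[1]
    print('tcp',s['eef_pos'].round(4),'n',n.round(3),'tilt deg',np.degrees(np.arccos(n[2])).round(2),len(Q),'flange top c',C.round(4),'origin',(C-.009*n).round(4),'fit',np.sqrt((f.fun**2).mean()).round(4))
if __name__=='__main__':tilt()
E
python3 tilt.py
```

```text
tcp [0.573  0.0932 0.2763] n [-0.502 -0.003  0.865] tilt deg 30.16 15441 flange top c [0.5929 0.0933 0.2422] origin [0.5974 0.0934 0.2344] fit 0.0048
```

Emit:
step_arm([
  {"gripper": 1,"x": 0,"y": -15,"z": 0,"spin": 0},
  {"gripper": 1,"x": 0,"y": -30,"z": 0,"spin": 0},
  {"gripper": 1,"x": 0,"y": -35,"z": 0,"spin": 0},
  {"gripper": 1,"x": 0,"y": -35,"z": 0,"spin": 0},
  {"gripper": 1,"x": 0,"y": -35,"z": 0,"spin": 0},
  {"gripper": 1,"x": 0,"y": -35,"z": 0,"spin": 0},
  {"gripper": 1,"x": 0,"y": -30,"z": 10,"spin": 0},
  {"gripper": 1,"x": 0,"y": -18,"z": 20,"spin": 0},
  {"gripper": 1,"x": 0,"y": 0,"z": 20,"spin": 0},
  {"gripper": 1,"x": 0,"y": 0,"z": 0,"spin": 0},
])

```text
time: 5.3
eef_pos: [0.5678, -0.1402, 0.2151]
tcp_rot: [0.001, 1.0, 0.002, -0.005]
contact_force: [0.9, -0.3, -3.8]
opening: 0.461
finger_force: 23.5
```

```bash
python3 tilt.py
python3 - <<'E'
from h import *
c=cam('scene');P=cloud(c)
cv2.imwrite('pics/s3.png',cv2.resize(c['color'][120:240,250:430],None,fx=4,fy=4)[:,:,::-1])
# rim in initial top image: rays onto z=.121 plane
t=np.load('top.npy',allow_pickle=True).item();P=cloud(t)
q=P[120:195,340:415].reshape(-1,3);q=q[(q[:,2]>.115)&(q[:,2]<.126)]
(x,y),r=cv2.minEnclosingCircle((q[:,:2]*1000).astype(np.float32));print(x,y,r,len(q))
from scipy.optimize import least_squares
f=least_squares(lambda p:np.hypot(q[:,0]*1e3-p[0],q[:,1]*1e3-p[1])-p[2],[x,y,54],loss='soft_l1');print(f.x)
E
```

```text
tcp [ 0.5678 -0.1402  0.2151] n [-0.486 -0.007  0.874] tilt deg 29.1 15918 flange top c [ 0.5866 -0.1399  0.1804] origin [ 0.5909 -0.1399  0.1725] fit 0.0049
602.9092407226562 -140.6338348388672 56.06879806518555 309
[ 602.45246919 -140.47472882   53.63298689]
```

View pics/s3.png

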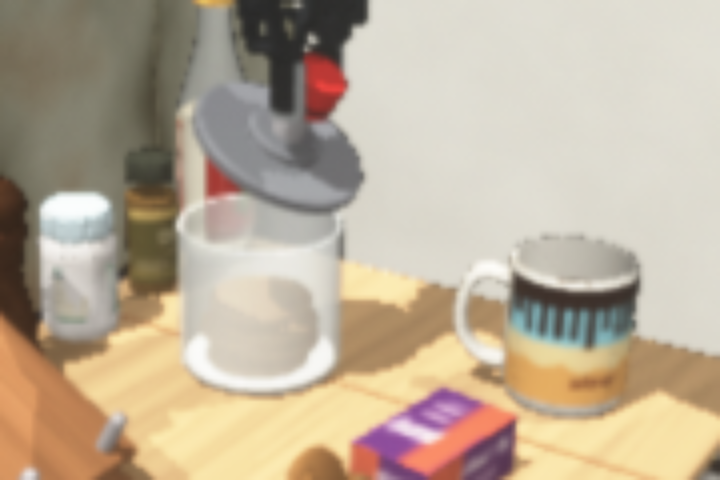

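Scene crop: the lid, at about (275,140), hangs tilted over the canister, whose rim is at (260,210). I'll rest the flange's low side on the near rim and pivot the lid level about it.

Emit:
step_arm([
  {"gripper": 1,"x": -3,"y": 0,"z": 10,"spin": 0},
  {"gripper": 1,"x": 0,"y": 0,"z": 10,"spin": 0},
  {"gripper": 1,"x": 0,"y": 0,"z": 6,"spin": 0},
  {"gripper": 1,"x": -4,"y": 0,"z": 2,"spin": 0},
  {"gripper": 1,"x": -4,"y": 0,"z": 1.5,"spin": 0},
  {"gripper": 1,"x": -4,"y": 0,"z": 1.5,"spin": 0},
  {"gripper": 1,"x": 0,"y": 0,"z": 0,"spin": 0},
  {"gripper": 1,"x": 0,"y": 0,"z": 0,"spin": 0},
  {"gripper": 1,"x": 0,"y": 0,"z": 0,"spin": 0},
  {"gripper": 1,"x": 0,"y": 0,"z": 0,"spin": 0},
])

```text
time: 6.4
eef_pos: [0.5864, -0.1398, 0.1904]
tcp_rot: [0.0, 1.0, -0.0, 0.0]
contact_force: [0.0, -0.1, -2.5]
opening: 0.461
finger_force: 23.5
```

```bash
python3 tilt.py
```

```text
tcp [ 0.5864 -0.1398  0.1904] n [-0.489 -0.003  0.872] tilt deg 29.28 15890 flange top c [ 0.6049 -0.14    0.1555] origin [ 0.6093 -0.14    0.1477] fit 0.0056
```

Emit:
step_arm([
  {"gripper": 1,"x": 8,"y": 0,"z": 0,"spin": 0},
  {"gripper": 1,"x": 7,"y": 0,"z": 0,"spin": 0},
  {"gripper": 1,"x": 0,"y": 0,"z": 2,"spin": 0},
  {"gripper": 1,"x": 0,"y": 0,"z": 2,"spin": 0},
  {"gripper": 1,"x": -3,"y": 0,"z": 1.5,"spin": 0},
  {"gripper": 1,"x": -3,"y": 0,"z": 1.5,"spin": 0},
  {"gripper": 1,"x": -3,"y": 0,"z": 1.5,"spin": 0},
  {"gripper": 1,"x": -3,"y": 0,"z": 1.5,"spin": 0},
  {"gripper": 1,"x": 0,"y": 0,"z": 0,"spin": 0},
  {"gripper": 1,"x": 0,"y": 0,"z": 0,"spin": 0},
])

```text
time: 7.45
eef_pos: [0.5855, -0.1407, 0.1821]
tcp_rot: [-0.0, 1.0, -0.001, 0.003]
contact_force: [2.4, -1.3, 5.7]
opening: 0.457
finger_force: 24.1
```

```bash
python3 tilt.py
```

```text
tcp [ 0.5855 -0.1407  0.1821] n [-0.495  0.002  0.869] tilt deg 29.69 15677 flange top c [ 0.5975 -0.1408  0.1472] origin [ 0.6019 -0.1408  0.1394] fit 0.0052
```

Emit:
step_arm([
  {"gripper": 1,"x": -3,"y": 0,"z": 0.5,"spin": 0},
  {"gripper": 1,"x": -3,"y": 0,"z": 0.5,"spin": 0},
  {"gripper": 1,"x": -3,"y": 0,"z": 1,"spin": 0},
  {"gripper": 1,"x": -3,"y": 0,"z": 1,"spin": 0},
  {"gripper": 1,"x": -2,"y": 0,"z": 1,"spin": 0},
  {"gripper": 1,"x": 0,"y": 0,"z": 0,"spin": 0},
  {"gripper": 1,"x": 0,"y": 0,"z": 0,"spin": 0},
  {"gripper": 1,"x": 0,"y": 0,"z": 0,"spin": 0},
  {"gripper": 1,"x": 0,"y": 0,"z": 0,"spin": 0},
  {"gripper": 1,"x": 0,"y": 0,"z": 0,"spin": 0},
])

```text
time: 8.5
eef_pos: [0.5974, -0.1397, 0.1763]
tcp_rot: [0.0, 1.0, 0.0, 0.0]
contact_force: [-2.1, -3.4, 3.8]
opening: 0.458
finger_force: 24.0
```

```bash
python3 tilt.py
python3 - <<'E'
from h import *
s=get_state();print(s['contact_force'],s['wrist_torque'])
c=cam('scene');cv2.imwrite('pics/s4.png',cv2.resize(c['color'][120:240,250:430],None,fx=4,fy=4)[:,:,::-1])
E
```

```text
tcp [ 0.5974 -0.1397  0.1763] n [-0.478 -0.004  0.878] tilt deg 28.57 16109 flange top c [ 0.6017 -0.1395  0.1366] origin [ 0.606  -0.1395  0.1287] fit 0.0024
[-0.71897276 -2.2311388   3.32920018] [-0.48800272  0.49956631  0.01767377]
```

View pics/s4.png

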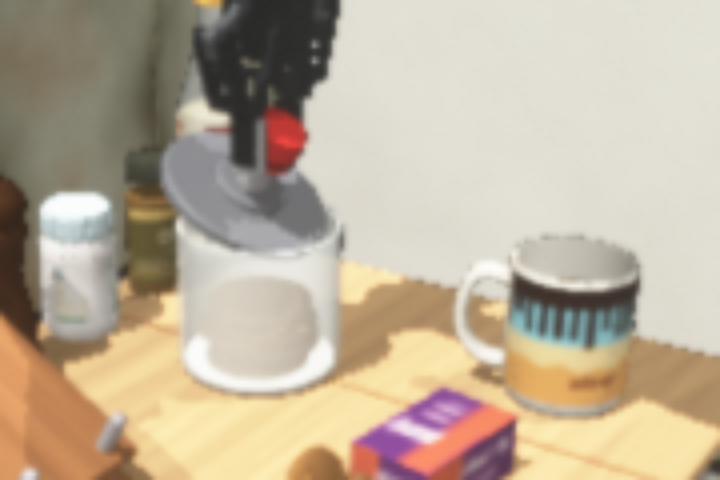

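The lid's low edge has dipped inside the mouth instead of resting on the rim. I'll back out, shift towards -x and settle before lowering again.

Emit:
step_arm([
  {"gripper": 1,"x": 3,"y": 0,"z": -6,"spin": 0},
  {"gripper": 1,"x": 3,"y": 0,"z": -6,"spin": 0},
  {"gripper": 1,"x": 3,"y": 0,"z": -8,"spin": 0},
  {"gripper": 1,"x": 4,"y": 0,"z": -8,"spin": 0},
  {"gripper": 1,"x": 5,"y": 0,"z": -8,"spin": 0},
  {"gripper": 1,"x": 5,"y": 0,"z": 0,"spin": 0},
  {"gripper": 1,"x": 5,"y": 0,"z": 0,"spin": 0},
  {"gripper": 1,"x": 0,"y": 0,"z": 0,"spin": 0},
  {"gripper": 1,"x": 0,"y": 0,"z": 0,"spin": 0},
  {"gripper": 1,"x": 0,"y": 0,"z": 0,"spin": 0},
])

```text
time: 9.6
eef_pos: [0.5694, -0.1398, 0.212]
tcp_rot: [0.0, 1.0, 0.0, -0.0]
contact_force: [-0.0, 0.5, -1.0]
opening: 0.46
finger_force: 23.5
```

```bash
python3 tilt.py
cat > can.py <<'E'
from h import *
from scipy.optimize import least_squares
c=cam('scene');P=cloud(c)
q=P[160:220,285:345].reshape(-1,3);q=q[(q[:,2]>.022)&(q[:,2]<.116)&(np.hypot(q[:,0]-.603,q[:,1]+.14)<.085)]
r=np.hypot(q[:,0]-.603,q[:,1]+.14);q=q[r>.045]
f=least_squares(lambda p:np.hypot(q[:,0]-p[0],q[:,1]-p[1])-.056,[.603,-.14],loss='soft_l1',f_scale=.001)
print('can scene',f.x,len(q),np.median(abs(f.fun)))
E
python3 can.py
```

```text
tcp [ 0.5694 -0.1398  0.212 ] n [-0.489 -0.002  0.872] tilt deg 29.27 15913 flange top c [ 0.5883 -0.1398  0.1773] origin [ 0.5927 -0.1398  0.1695] fit 0.0039
can scene [ 0.60647313 -0.13870258] 1625 0.0010846846329396267
```

Emit:
step_arm([
  {"gripper": 1,"x": -1.5,"y": 0,"z": 8,"spin": 0},
  {"gripper": 1,"x": 0,"y": 0,"z": 8,"spin": 0},
  {"gripper": 1,"x": 0,"y": 0,"z": 5,"spin": 0},
  {"gripper": 1,"x": 0,"y": 0,"z": 2,"spin": 0},
  {"gripper": 1,"x": 0,"y": 0,"z": 0,"spin": 0},
  {"gripper": 1,"x": -2,"y": 0,"z": 4,"spin": 0},
  {"gripper": 1,"x": -2,"y": 0,"z": 4,"spin": 0},
  {"gripper": 1,"x": -2,"y": 0,"z": 4,"spin": 0},
  {"gripper": 1,"x": 0,"y": 0,"z": 0,"spin": 0},
  {"gripper": 1,"x": 0,"y": 0,"z": 0,"spin": 0},
])

```text
time: 10.7
eef_pos: [0.5779, -0.14, 0.1785]
tcp_rot: [0.0, 1.0, -0.0, 0.001]
contact_force: [0.1, 1.7, 4.6]
opening: 0.461
finger_force: 24.2
```

```bash
python3 tilt.py; python3 can.py
```

```text
tcp [ 0.5779 -0.14    0.1785] n [-0.455 -0.002  0.89 ] tilt deg 27.07 15334 flange top c [ 0.591  -0.1398  0.1522] origin [ 0.5951 -0.1397  0.1442] fit 0.0073
can scene [ 0.60664934 -0.13908668] 1402 0.0008336585682987806
```

Emit:
step_arm([
  {"gripper": 1,"x": -2,"y": 0,"z": 4,"spin": 0},
  {"gripper": 1,"x": -2,"y": 0,"z": 4,"spin": 0},
  {"gripper": 1,"x": -3,"y": 0,"z": 2,"spin": 0},
  {"gripper": 1,"x": -3,"y": 0,"z": 2,"spin": 0},
  {"gripper": 1,"x": -3,"y": 0,"z": 2,"spin": 0},
  {"gripper": 1,"x": 0,"y": 0,"z": 0,"spin": 0},
  {"gripper": 1,"x": 0,"y": 0,"z": 0,"spin": 0},
  {"gripper": 1,"x": 0,"y": 0,"z": 0,"spin": 0},
  {"gripper": 1,"x": 0,"y": 0,"z": 0,"spin": 0},
  {"gripper": 1,"x": 0,"y": 0,"z": 0,"spin": 0},
])

```text
time: 11.8
eef_pos: [0.5917, -0.1403, 0.1653]
tcp_rot: [0.0, 1.0, -0.001, 0.003]
contact_force: [0.9, 0.8, 6.1]
opening: 0.46
finger_force: 25.5
```

```bash
python3 tilt.py; python3 can.py
```

```text
tcp [ 0.5917 -0.1403  0.1653] n [-0.238  0.001  0.971] tilt deg 13.76 19791 flange top c [ 0.5956 -0.1403  0.1413] origin [ 0.5977 -0.1403  0.1326] fit 0.0033
can scene [ 0.60651475 -0.13920818] 1338 0.0008582244455440369
```

Emit:
step_arm([
  {"gripper": 1,"x": -3,"y": 0,"z": 3,"spin": 0},
  {"gripper": 1,"x": -3,"y": 0,"z": 3,"spin": 0},
  {"gripper": 1,"x": -3,"y": 0,"z": 3,"spin": 0},
  {"gripper": 1,"x": -2,"y": 0,"z": 3,"spin": 0},
  {"gripper": 1,"x": -2,"y": 0,"z": 2,"spin": 0},
  {"gripper": 1,"x": 0,"y": 0,"z": 0,"spin": 0},
  {"gripper": 1,"x": 0,"y": 0,"z": 0,"spin": 0},
  {"gripper": 1,"x": 0,"y": 0,"z": 0,"spin": 0},
  {"gripper": 1,"x": 0,"y": 0,"z": 0,"spin": 0},
  {"gripper": 1,"x": 0,"y": 0,"z": 0,"spin": 0},
])

```text
time: 12.9
eef_pos: [0.6037, -0.1399, 0.1507]
tcp_rot: [-0.0, 1.0, -0.0, 0.001]
contact_force: [-1.2, 1.8, 6.0]
opening: 0.458
finger_force: 26.4
```

```bash
python3 tilt.py; python3 can.py
```

```text
tcp [ 0.6037 -0.1399  0.1507] n [-0.002 -0.001  1.   ] tilt deg 0.15 23906 flange top c [ 0.5995 -0.1396  0.1299] origin [ 0.5995 -0.1396  0.1209] fit 0.0009
can scene [ 0.60689607 -0.13915486] 1300 0.0007891169451573476
```

Emit:
step_arm([
  {"gripper": 1,"x": 0,"y": 0,"z": -4,"spin": 0},
  {"gripper": 1,"x": 0,"y": 0,"z": -4,"spin": 0},
  {"gripper": 1,"x": 0,"y": 0,"z": -4,"spin": 0},
  {"gripper": 1,"x": 0,"y": 0,"z": -4,"spin": 0},
  {"gripper": 1,"x": 0,"y": 0,"z": -2,"spin": 0},
  {"gripper": 1,"x": 0,"y": 0,"z": 0,"spin": 0},
  {"gripper": 1,"x": 0,"y": 0,"z": 0,"spin": 0},
  {"gripper": 1,"x": 0,"y": 0,"z": 0,"spin": 0},
  {"gripper": 1,"x": 0,"y": 0,"z": 0,"spin": 0},
  {"gripper": 1,"x": 0,"y": 0,"z": 0,"spin": 0},
])

```text
time: 14.0
eef_pos: [0.603, -0.1399, 0.1673]
tcp_rot: [0.0, 1.0, -0.0, 0.0]
contact_force: [0.4, -0.2, 2.5]
opening: 0.459
finger_force: 26.1
```

```bash
python3 tilt.py; python3 can.py
cat > lid_scene.py <<'E'
from h import *
from scipy.optimize import least_squares
c=np.load('scene.npy',allow_pickle=True).item();P=cloud(c);hsv=cv2.cvtColor(c['color'],cv2.COLOR_RGB2HSV)
q=P[150:200,280:350].reshape(-1,3);q=q[(q[:,2]>.123)&(q[:,2]<.134)&(np.hypot(q[:,0]-.603,q[:,1]+.14)<.08)]
h=cv2.convexHull((q[:,:2]*1000).astype(np.float32))[:,0]
f=least_squares(lambda p:np.hypot(h[:,0]-p[0],h[:,1]-p[1])-60,[603,-140],loss='soft_l1');print('lid scene',f.x,len(q),np.median(abs(f.fun)))
cv2.imwrite('pics/s5.png',cv2.resize(c['color'][120:240,250:430],None,fx=4,fy=4)[:,:,::-1])
E
python3 lid_scene.py
```

```text
tcp [ 0.603  -0.1399  0.1673] n [-0.011 -0.002  1.   ] tilt deg 0.64 19385 flange top c [ 0.5995 -0.1397  0.1302] origin [ 0.5996 -0.1397  0.1212] fit 0.001
can scene [ 0.60674215 -0.13920727] 1304 0.0008003195218327028
lid scene [ 600.45719881 -135.35182796] 533 1.0128701450944035
```

View pics/s5.png

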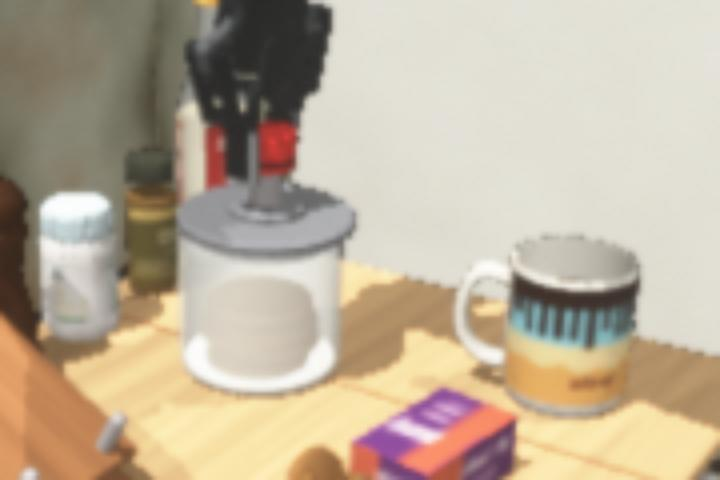

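The scene crop shows the lid level on the canister, but its overhang is larger on the right (rim 180–340, lid 178–355). It sits about 4–5 mm too far towards -x. I'll take its weight, ease it +x, then let go.

Emit:
step_arm([
  {"gripper": 1,"x": 0,"y": 0,"z": -2,"spin": 0},
  {"gripper": 1,"x": -1.5,"y": 0,"z": 0,"spin": 0},
  {"gripper": 1,"x": -1.5,"y": 0,"z": 0,"spin": 0},
  {"gripper": 1,"x": -1.5,"y": 0,"z": 0,"spin": 0},
  {"gripper": 1,"x": 0,"y": 0,"z": 0,"spin": 0},
  {"gripper": 1,"x": 0,"y": 0,"z": 0,"spin": 0},
  {"gripper": 1,"x": 0,"y": 0,"z": 0,"spin": 0},
  {"gripper": 1,"x": 0,"y": 0,"z": 0,"spin": 0},
  {"gripper": 1,"x": 0,"y": 0,"z": 0,"spin": 0},
  {"gripper": 1,"x": 0,"y": 0,"z": 0,"spin": 0},
])

```text
time: 15.1
eef_pos: [0.6074, -0.1398, 0.1694]
tcp_rot: [0.0, 1.0, -0.0, 0.0]
contact_force: [0.1, 0.5, -0.9]
opening: 0.462
finger_force: 25.8
```

```bash
python3 tilt.py; python3 can.py;python3 lid_scene.py
cat > edge.py <<'E'
from h import *
c=np.load('scene.npy',allow_pickle=True).item()
for nm,r in dict(can=200,can2=205,lid=174,lid2=176).items(): 
    z=c['z_map'][r];P=cloud(c)[r];m=(np.hypot(P[:,0]-.603,P[:,1]+.14)<.07)&(P[:,2]>.03);i=np.where(m)[0];print(nm,r,i.min(),i.max(),(i.min()+i.max())/2)
E
python3 edge.py
```

```text
tcp [ 0.6074 -0.1398  0.1694] n [-0.019 -0.003  1.   ] tilt deg 1.13 19372 flange top c [ 0.6042 -0.1395  0.1323] origin [ 0.6044 -0.1395  0.1233] fit 0.0011
can scene [ 0.60692951 -0.1391642 ] 1304 0.0007571586034081056
lid scene [ 604.31794303 -136.22140877] 531 0.7526259596469629
can 200 294 334 314.0
can2 205 295 334 314.5
lid 174 292 336 314.0
lid2 176 293 336 314.5
```

Emit:
step_arm([
  {"gripper": 1,"x": 0,"y": 0,"z": 1,"spin": 0},
  {"gripper": 1,"x": 0,"y": 0,"z": 1,"spin": 0},
  {"gripper": -0.2,"x": 0,"y": 0,"z": 0,"spin": 0},
  {"gripper": -0.2,"x": 0,"y": 0,"z": 0,"spin": 0},
  {"gripper": -0.2,"x": 0,"y": 0,"z": 0,"spin": 0},
  {"gripper": -0.5,"x": 0,"y": 0,"z": -5,"spin": 0},
  {"gripper": -0.5,"x": 2,"y": 0,"z": -15,"spin": 0},
  {"gripper": -0.5,"x": 0,"y": 0,"z": -15,"spin": 0},
  {"gripper": -0.5,"x": 0,"y": 0,"z": -15,"spin": 0},
  {"gripper": -0.5,"x": 0,"y": 0,"z": 0,"spin": 0},
])

```text
time: 16.2
eef_pos: [0.6073, -0.1405, 0.2221]
tcp_rot: [0.0, 1.0, -0.001, 0.004]
contact_force: [0.7, 0.5, 0.2]
opening: 0.75
finger_force: 0.0
```

```bash
python3 tilt.py; python3 can.py;python3 lid_scene.py; python3 edge.py
```

```text
tcp [ 0.6073 -0.1405  0.2221] n [-0.003 -0.     1.   ] tilt deg 0.15 14899 flange top c [ 0.6036 -0.1394  0.1299] origin [ 0.6036 -0.1394  0.1209] fit 0.0011
can scene [ 0.60688251 -0.13923676] 1308 0.0008212134988834392
lid scene [ 605.20692007 -136.96397111] 530 0.4903961853720702
can 200 294 334 314.0
can2 205 295 334 314.5
lid 174 292 336 314.0
lid2 176 292 336 314.0
```

Emit:
step_arm([
  {"gripper": 1,"x": 0,"y": 0,"z": -5,"spin": 0},
  {"gripper": 1,"x": 0,"y": 0,"z": 0,"spin": 0},
  {"gripper": 1,"x": 0,"y": 0,"z": 0,"spin": 0},
  {"gripper": 1,"x": 0,"y": 0,"z": 0,"spin": 0},
  {"gripper": 1,"x": 0,"y": 0,"z": 0,"spin": 0},
  {"gripper": 1,"x": 0,"y": 0,"z": 0,"spin": 0},
  {"gripper": 1,"x": 0,"y": 0,"z": 0,"spin": 0},
  {"gripper": 1,"x": 0,"y": 0,"z": 0,"spin": 0},
  {"gripper": 1,"x": 0,"y": 0,"z": 0,"spin": 0},
  {"gripper": 1,"x": 0,"y": 0,"z": 0,"spin": 0},
])

```text
time: 17.3
eef_pos: [0.6054, -0.1398, 0.2223]
tcp_rot: [0.0, 1.0, -0.0, 0.0]
contact_force: [0.1, -1.1, -0.1]
opening: -0.005
finger_force: 0.0
```

Emit:
step_arm([
  {"gripper": 1,"x": 1,"y": 0,"z": 10,"spin": 0},
  {"gripper": 1,"x": 0,"y": 0,"z": 10,"spin": 0},
  {"gripper": 1,"x": 0,"y": 0,"z": 6,"spin": 0},
  {"gripper": 1,"x": 0,"y": 0,"z": 6,"spin": 0},
  {"gripper": 1,"x": 0,"y": 0,"z": 6,"spin": 0},
  {"gripper": 1,"x": 0,"y": 0,"z": 4,"spin": 0},
  {"gripper": 1,"x": 0,"y": 0,"z": 2,"spin": 0},
  {"gripper": 1,"x": 0,"y": 0,"z": 0,"spin": 0},
  {"gripper": 1,"x": 0,"y": 0,"z": 0,"spin": 0},
  {"gripper": 1,"x": 0,"y": 0,"z": 0,"spin": 0},
])

```text
time: 18.3
eef_pos: [0.6045, -0.1398, 0.1797]
tcp_rot: [0.0, 1.0, -0.0, -0.0]
contact_force: [-3.2, 1.0, 6.4]
opening: -0.001
finger_force: 3.6
```

Emit:
step_arm([
  {"gripper": 1,"x": 0,"y": 0,"z": 1,"spin": 0},
  {"gripper": 1,"x": 0,"y": 0,"z": 1,"spin": 0},
  {"gripper": 1,"x": 0,"y": 0,"z": 1,"spin": 0},
  {"gripper": 1,"x": 0,"y": 0,"z": 1,"spin": 0},
  {"gripper": 1,"x": 0,"y": 0,"z": 0,"spin": 0},
  {"gripper": 1,"x": 0,"y": 0,"z": 0,"spin": 0},
  {"gripper": 1,"x": 0,"y": 0,"z": 0,"spin": 0},
  {"gripper": 1,"x": 0,"y": 0,"z": 0,"spin": 0},
  {"gripper": 1,"x": 0,"y": 0,"z": 0,"spin": 0},
  {"gripper": 1,"x": 0,"y": 0,"z": 0,"spin": 0},
])

```text
time: 19.3
eef_pos: [0.605, -0.14, 0.179]
tcp_rot: [-0.0, 1.0, -0.0, 0.0]
contact_force: [-6.6, 2.1, 17.1]
opening: -0.002
finger_force: 8.6
```

Emit:
step_arm([
  {"gripper": 1,"x": 0,"y": 0,"z": -4,"spin": 0},
  {"gripper": 1,"x": 0,"y": 0,"z": -8,"spin": 0},
  {"gripper": 1,"x": 0,"y": 0,"z": -8,"spin": 0},
  {"gripper": 1,"x": 0,"y": 0,"z": -10,"spin": 0},
  {"gripper": 1,"x": 0,"y": 0,"z": -10,"spin": 0},
  {"gripper": 1,"x": 0,"y": 0,"z": 0,"spin": 0},
  {"gripper": 1,"x": 0,"y": 0,"z": 0,"spin": 0},
  {"gripper": 1,"x": 0,"y": 0,"z": 0,"spin": 0},
  {"gripper": 1,"x": 0,"y": 0,"z": 0,"spin": 0},
  {"gripper": 1,"x": 0,"y": 0,"z": 0,"spin": 0},
])

```text
time: 20.3
eef_pos: [0.6041, -0.1397, 0.2136]
tcp_rot: [0.0, 1.0, 0.0, -0.001]
contact_force: [-0.3, -0.3, 0.4]
opening: -0.003
finger_force: 0.0
```

```bash
cat >> tilt.py <<'E'
    c=np.load('wrist.npy',allow_pickle=True).item();P=cloud(c);hsv=cv2.cvtColor(c['color'],cv2.COLOR_RGB2HSV)
    K=P[((hsv[...,0]<5)|(hsv[...,0]>174))&(hsv[...,1]>190)&(hsv[...,2]>60)&(np.hypot(P[...,0]-.604,P[...,1]+.14)<.04)];print('knob z',np.percentile(K[:,2],[50,95]),len(K))
E
python3 tilt.py; python3 can.py; python3 edge.py
```

```text
can scene [ 0.60688346 -0.13924326] 1302 0.0007556116126531884
can 200 294 334 314.0
can2 205 295 334 314.5
lid 174 292 336 314.0
lid2 176 292 336 314.0  File "tilt.py", line 21
    c=np.load('wrist.npy',allow_pickle=True).item();P=cloud(c);hsv=cv2.cvtColor(c['color'],cv2.COLOR_RGB2HSV)
IndentationError: unexpected indent
```

```bash
sed -i "s/__':tilt()/__':\n    tilt()/" tilt.py; python3 tilt.py
```

```text
tcp [ 0.6042 -0.1397  0.2138] n [-0.003 -0.001  1.   ] tilt deg 0.16 14985 flange top c [ 0.6039 -0.1397  0.1298] origin [ 0.6039 -0.1397  0.1208] fit 0.0009
knob z [0.18665429 0.18774363] 2547
```

Emit:
step_arm([
  {"gripper": 1,"x": 0,"y": 0,"z": 8,"spin": 0},
  {"gripper": 1,"x": 0,"y": 0,"z": 8,"spin": 0},
  {"gripper": 1,"x": 0,"y": 0,"z": 6,"spin": 0},
  {"gripper": 1,"x": 0,"y": 0,"z": 6,"spin": 0},
  {"gripper": 1,"x": 0,"y": 0,"z": 6,"spin": 0},
  {"gripper": 1,"x": 0,"y": 0,"z": 4,"spin": 0},
  {"gripper": 1,"x": 0,"y": 0,"z": 3,"spin": 0},
  {"gripper": 1,"x": 0,"y": 0,"z": 0,"spin": 0},
  {"gripper": 1,"x": 0,"y": 0,"z": 0,"spin": 0},
  {"gripper": 1,"x": 0,"y": 0,"z": 0,"spin": 0},
])

```text
time: 21.4
eef_pos: [0.6053, -0.1401, 0.179]
tcp_rot: [-0.0, 1.0, -0.001, 0.001]
contact_force: [-6.7, 2.7, 19.7]
opening: -0.001
finger_force: 10.0
```

Second push is at the stop, with the same height and force as the first. The knob was fully up in between (0.187). Retreating now.

Emit:
step_arm([
  {"gripper": 1,"x": 0,"y": 0,"z": -4,"spin": 0},
  {"gripper": 1,"x": 0,"y": 0,"z": -8,"spin": 0},
  {"gripper": 1,"x": 0,"y": 0,"z": -10,"spin": 0},
  {"gripper": 1,"x": 0,"y": 0,"z": -15,"spin": 0},
  {"gripper": 1,"x": 0,"y": 0,"z": -20,"spin": 0},
  {"gripper": 1,"x": 0,"y": 0,"z": -20,"spin": 0},
  {"gripper": 1,"x": 0,"y": 0,"z": 0,"spin": 0},
  {"gripper": 1,"x": 0,"y": 0,"z": 0,"spin": 0},
  {"gripper": 1,"x": 0,"y": 0,"z": 0,"spin": 0},
  {"gripper": 1,"x": 0,"y": 0,"z": 0,"spin": 0},
])

```text
time: 22.4
eef_pos: [0.6037, -0.1395, 0.2484]
tcp_rot: [0.0, 1.0, 0.001, -0.002]
contact_force: [-0.2, 0.5, 0.3]
opening: -0.001
finger_force: 0.0
```

```bash
python3 tilt.py; python3 can.py; python3 edge.py
```

```text
tcp [ 0.6037 -0.1395  0.2484] n [-0.457 -0.012  0.889] tilt deg 27.22 30 flange top c [ 0.6403 -0.134   0.1932] origin [ 0.6445 -0.1338  0.1852] fit 0.0039
knob z [0.18677921 0.18783348] 2763
can scene [ 0.60691084 -0.13921821] 1305 0.0007574212092536017
can 200 294 334 314.0
can2 205 295 334 314.5
lid 174 292 336 314.0
lid2 176 292 336 314.0
```

The knob is up at 0.187 and the lid is unmoved in the scene view. The tilt figure in that last reading is meaningless, as the flange fell outside the fit's height window and left only 30 points.

```bash
python3 -c "
from plant import *
print(sign_off())"
```

```text
the job is handed in; nothing more can be done
None
```

The lid is level and fully home on the canister, the pump was pushed to its stop twice and is up again, and the job is handed in; the hand-in call gave no verdict.

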